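# Pick the short stone blank out of a crowded tray

## Task

Fetch the short stone blank out of the crowded pick tray: there is no room for fingers beside it, so press lightly on its top and slide it out over the tray's open front until its front end juts out, then take hold of it there and lay it flat on the marking-out board, lengthwise and wholly on the rubber. Leave the two long blanks and their stones in the tray where they are, let the short blank never fall or tip, do not press it hard against the tray, and do not disturb the pliers and the brush.

Things in the scene. Friction and masses are not known exactly. Their poses are not given: they have to be found in the camera images.
- tray: dark steel pick tray, fixed. Origin on the worktop under the middle of its inner floor; x points from open front to back wall, z up. Floor 155 (x) by 186 (y) mm, 12 thick, level, its top 30 mm up, open below. Back and side walls 5 mm thick, rim 56 mm up; front (-x) fully open, no lip. Holds three blanks side by side along x, in any order, gaps about 5 mm
- tray_front (a point): middle of the tray's open front edge, at the top of the floor (tray x = -77.5 mm); axes as the tray's
- short_blank: the wanted part: marbled flat stone bar 105 (x) by 56 (y) by 14 mm, about 0.26 kg, shortest of the three blanks. Origin: centre of its underside, z up. Its -x end looks to the open front, about 28 mm behind the front edge at the start; about 21 mm of room behind it. Rigid; fingertips pressed on its top with 12 to 20 N drag it by friction, with less they slip
- short_blank_front (a point): middle of the short blank's -x end face, at half its thickness (7 mm above its underside)
- long_blank_1: stone bar of the same marbled stone, 140 by 56 by 14 mm (x, y, z), origin at the centre of its underside; a light grey rough stone (42 x 59 x 24 mm) lies on it. Stays in the tray
- long_blank_2: as long_blank_1, with a striped rough stone (40 x 44 x 20 mm) lying on it. Stays in the tray
- rough_1: rough stone 42 x 59 x 24 mm lying loose on top of long_blank_1, origin at the centre of its underside
- rough_2: rough stone 40 x 44 x 20 mm lying loose on top of long_blank_2, origin at the centre of its underside
- board: marking-out board, plywood 170 x 120 mm, 10 mm thick, with a black rubber top 160 mm (x) by 110 mm (y) whose surface is 13 mm above the origin; fixed to the worktop. Origin under its centre on the worktop, x along its length
- pliers_1: small pliers lying on the worktop near the robot's right, 156 mm long, 12 mm high, origin at the middle of the underside
- brush_1: scrubbing brush with a loop handle standing on the worktop near the robot's left, 86 x 30 x 55 mm, origin at the middle of the underside

How it is judged:
On the way:
1. the short blank, lying flat on the tray floor, juts out at least 12 mm over the tray's open front (x of short_blank_front in the frame of tray_front below -0.012 m and x of short_blank in the frame of tray_front above -0.005 m and z of short_blank in the frame of tray_front between -0.003 and 0.004 m and angle between short_blank's own z axis and vertical below 0.06 rad), for 0.1 s.
At the end, for the whole second after the job is handed in: The short blank lies flat and still on the rubber of the marking-out board, its centre within 27 mm (lengthwise) and 26 mm (across) of the board's centre and its length within 15 degrees of the board's; the long blanks are within 30 mm and their stones within 40 mm of where they were (x of short_blank in the frame of board between -0.027 and 0.027 m and y of short_blank in the frame of board between -0.026 and 0.026 m and z of short_blank in the frame of board between 0.009 and 0.017 m and angle between short_blank's own z axis and vertical below 0.06 rad and angle between the x axis of short_blank and the x axis of board, either way round below 0.26 rad and linear speed of short_blank below 0.02 m/s and distance of each of long_blank_1, long_blank_2 from where it was at the start of the episode below 0.03 m and distance of each of rough_1, rough_2 from where it was at the start of the episode below 0.04 m); the robot touches nothing.
It fails at once if a long blank is moved more than 30 mm or a stone on one more than 40 mm (distance of any of long_blank_1, long_blank_2 from where it was at the start of the episode above 0.03 m or distance of any of rough_1, rough_2 from where it was at the start of the episode above 0.04 m).
It fails at once if the pliers or the brush are moved more than 25 mm (distance of any of pliers_1, brush_1 from where it was at the start of the episode above 0.025 m).
It fails at once if the short blank is pressed against the tray with more than 35 N (contact force between short_blank and tray above 35 N).
It fails at once if the short blank tips by more than 35 degrees or falls to the worktop (angle between short_blank's own z axis and vertical above 0.61 rad or height (world z) of short_blank below 0.006 m).
It fails at once if the short blank strikes the board with more than 60 N (dropped or slammed) (contact force between short_blank and board above 60 N).
It also fails if it takes over 58 s, if anything falls off the work surface, if the arm or the gripper's body presses on something with over 40 N, if the wrist force passes 120 N, or if a joint passes its speed limit or range.

## Robot

A 6-joint arm with a two-finger parallel gripper is mounted at the origin on a cart in front of the work surface, level with it; the furniture and walls round the work are solid. World frame = base frame: x ahead of the robot, y to its left, z up, the work surface at z = 0. Lengths are in m, angles in rad, forces in N, time in s.
With the tool pointing down it reaches from about 0.25 to 0.8 m from the base axis. Payload 3.9 kg.
Tool frame: the origin (TCP) lies on the centre line of the jaws, within the pads' length; the fingertips stand 22 mm ahead of it and the grasp point (between the pads) lies 3 mm ahead of it; z points along the fingers, y is the line along which they close (so a half turn about z gives the same grasp; the last joint's range is limited). The gripper opens to 85 mm and grips with 20 to 120 N. Pads are 22 mm wide; open, the fingers measure 114 mm over their backs; the gripper's body (76 mm by 85 mm) begins 54 mm behind the grasp point. The pads swing forward as they close: fully open they stand 13 mm farther back than shut.
Start: joints at [1.277, 0.26, -0.138, 1.173, 0, 1.571], TCP at [0.152, 0.502, 0.253] pointing down, gripper open.
Joint ranges: [-2.78, 2.78], [-0.83, 1.72], [-1.28, 1.37], [-1.9, 2.12], [-1.57, 1.48], [-3.14, 3.14]. Speed limits (rad/s): [2.57, 2.57, 3.14, 3.14, 3.14, 3.14].

## Interface

Orientations are given as a 3x3 rotation matrix whose columns are the frame's x, y, z axes.
In Python, from plant import arm gives the robot as it stands.
- The arm moves only by the shell command python3 -m jog 'ROWS' [FORCE]. ROWS is text: rows parted by semicolons, each of 7 numbers parted by spaces: the shift along the tool's x, y, z in m, then the turn, a rotation vector about the tool's x, y, z in rad, then the gripper's target within -1 to 1 (shut at 1, half-way at 0, fully open at -1). In form: tx ty tz ax ay az claw; .... A call has 1 to 20 rows; each row is the pose to reach, as a shift and turn from the pose commanded when the call began, along the tool's axes at that moment; what a row does not reach only later rows make up. A row lasts 1/10 s, in which the tool goes at most 50 mm and 8.59 degrees, less where a joint would pass 70% of its speed; a pose out of reach is approached as far as the arm can. A call with a gripper value outside its range is refused whole. The fingers move at their own pace and stop on an object; FORCE is the grip in N (left out, the last holds). Time passes only in rows, so rows that repeat a pose let the fingers close. It gives the time, the measured TCP pose, the force and the opening at its end, in the units of the state.
- arm.observe(): the state, without advancing time (a new reading comes with each control period).
- arm.capture(name): name is "scene" or "side" or "wrist"; returns the picture (400x640x3 uint8, blue, green, red); there is no depth.
- arm.camera_params(name): a dict with "intrinsics" (3x3 intrinsics, pixels), "R" (3x3) and "t" (3): a world point X has camera coordinates R X + t. Camera axes: x right, y down, z forward; pixel columns grow to the right and rows downward; lengths in m; the calibration is good to about 2 mm. A picture is of the moment at which its call begins: read the wrist's pose just before it. camera_params takes no time and is no camera call; for the wrist camera it gives the pose at the moment of the call.
- arm.hand_in(): hands the job in, once; it reports no verdict.
Trained networks look in the newest picture that a camera, given by its name, has taken for a name from the list of things; names that differ only in an ending like _2 or _b are one class to them, and where a whole thing is asked for, a point or a joint stands for the part that bears it (a point fixed in the world has none). Each returns a list of dicts, best first, with "confidence" (0 to 1); they miss things now and then, are a little off and sometimes report something else, mostly with a low value. They report only what shows in the picture. A call takes as long as a camera call.
- arm.trace(query, camera): "pixels" (400x640 bool, what is visible of it) and "box" ([left, top, right, bottom] in pixels, round what is visible of it).
The state is a dict: "clock": time; "joint_pos": joint angles; "qvel": joint speeds; "joint_torque": joint torques, N m; "ee_pos": TCP position; "orientation": TCP orientation; "contact_force": force on the tool from outside, world axes, zero at the start; "ft_torque": the same for the moment, N m; "grip_width": finger opening in m.
Only numpy, scipy, OpenCV 4.12 (cv2) and the standard library are available. Lean on these libraries where they do the work, as an engineer would, in place of code of your own. Each camera call takes 0.05 s, during which the arm holds its last target. There are 200 camera calls.

## Working session

There is one attempt and no reset: what is moved stays moved. The work goes in short steps, Python scripts to look and compute and a shell command to move; the robot and the scene stay as the last step left them, time stands still between calls to the robot, and variables do not carry over. Pictures are saved under pics/ and viewed, on a budget of 10 in all, crops included, one or two more only if the job needs it, and the job is handed in when it is done.

```bash
mkdir -p pics; ls; python3 - <<'E'
from plant import arm
import cv2
s=arm.observe(); print({k:(v if not hasattr(v,'round') else v) for k,v in s.items()})
for n in("scene","side"):
    im=arm.capture(n); cv2.imwrite(f"pics/{n}0.png",im)
    p=arm.camera_params(n); print(n,p)
    for q in("tray","short_blank","long_blank_1","rough_1","board","pliers_1","brush_1"):
        for d in arm.trace(q,n)[:4]: print(q,round(d["confidence"],2),d["box"],int(d["pixels"].sum()))
E
```

```text
pics
{'clock': 0.0, 'joint_pos': array([ 1.27700348e+00,  2.60666700e-01, -1.39427115e-01,  1.17269624e+00,
       -2.32629989e-05,  1.57078657e+00]), 'qvel': array([ 0.00023282,  0.00254803,  0.0005813 , -0.00028573,  0.00019341,
        0.00043701]), 'joint_torque': array([-8.33743106e-04, -4.05681181e+01,  2.53920919e+01,  1.88693561e-02,
        5.18890360e-06,  6.20238239e-06]), 'ee_pos': array([0.15184568, 0.50186545, 0.25245199]), 'orientation': array([[-9.57155252e-01,  2.89574716e-01, -5.55086863e-04],
       [ 2.89575247e-01,  9.57153336e-01, -1.91503853e-03],
       [-2.32434975e-05, -1.99372861e-03, -9.99998012e-01]]), 'contact_force': array([-0.08919344,  0.36430465,  0.6520914 ]), 'ft_torque': array([ 0.03312746,  0.02898543, -0.04098692]), 'grip_width': 0.08537749710440327}
scene {'intrinsics': array([[400.96523454,   0.        , 321.59031348],
       [  0.        , 400.96523454, 195.02245074],
       [  0.        ,   0.        ,   1.        ]]), 'R': array([[-0.66182054, -0.74954528,  0.01324573],
       [-0.30861665,  0.25630967, -0.91600279],
       [ 0.68319056, -0
[... 701 characters left out ...]
41,  0.03642614, -0.70730697],
       [-0.70576791, -0.04725893, -0.70686509]]), 't': array([ 0.06277462, -0.30461326,  1.29153576])}
tray 0.76 [192.0, 209.6, 295.7, 288.9] 1759
short_blank 0.78 [229.4, 225.4, 259.1, 270.7] 1189
long_blank_1 0.86 [260.6, 218.9, 289.4, 269.4] 962
long_blank_1 0.82 [194.0, 224.8, 229.6, 278.1] 1233
rough_1 0.78 [262.3, 242.6, 285.2, 257.8] 385
rough_1 0.65 [204.8, 242.2, 222.7, 258.8] 211
rough_1 0.35 [219.6, 167.5, 268.4, 195.2] 361
rough_1 0.23 [337.5, 228.6, 401.8, 292.8] 3658
board 0.69 [336.2, 228.7, 399.4, 290.7] 3659
pliers_1 0.8 [219.9, 168.1, 267.6, 195.2] 428
pliers_1 0.71 [260.8, 240.2, 288.7, 259.1] 424
brush_1 0.55 [389.6, 158.8, 413.5, 180.7] 324
```

```bash
cat > h.py <<'E'
import numpy as np,cv2
from plant import arm
def to_plane(uv,p,z):
    uv=np.atleast_2d(np.array(uv,float)); K,R,t=p["intrinsics"],p["R"],p["t"]
    d=(np.linalg.inv(K)@np.c_[uv,np.ones(len(uv))].T).T@R
    c=-R.T@t
    return c+d*((z-c[2])/d[:,2])[:,None]
def proj(X,p):
    X=np.atleast_2d(X); c=X@p["R"].T+p["t"]; u=c@p["intrinsics"].T
    return u[:,:2]/u[:,2:]
def rect(mask,p,z):
    # min-area rectangle of the mask's largest blob, on plane z (world)
    n,l,s,c=cv2.connectedComponentsWithStats(mask.astype(np.uint8))
    m=(l==1+s[1:,4].argmax()); v,u=np.nonzero(m)
    w=to_plane(np.c_[u,v],p,z)[:,:2]
    (cx,cy),(a,b),th=cv2.minAreaRect((w*1000).astype(np.float32))
    if a<b:a,b,th=b,a,th+90
    return np.round([cx,cy,a,b,(th+90)%180-90],1)
E
python3 - <<'E'
from h import *
im=arm.capture("side"); p=arm.camera_params("side")
for q,z in(("short_blank",.044),("long_blank_1",.044),("board",.013),("pliers_1",.012),("brush_1",.03),("tray",.056)):
    for d in arm.trace(q,"side")[:2]: print(q,round(d["confidence"],2),rect(d["pixels"],p,z))
a=cv2.resize(im[140:320,170:430],(780,540),interpolation=cv2.INTER_CUBIC)
cv2.imwrite("pics/side1.png",a)
E
```

```text
short_blank 0.96 [ 638.1 -182.   113.7   57.5   12.5]
long_blank_1 0.92 [ 644.4 -243.8  136.2   58.4   12.3]
long_blank_1 0.86 [ 589.7 -130.6   73.9   56.2    9.6]
board 0.96 [630.1  75.  173.1 122.9   5.7]
pliers_1 0.54 [ 407.6 -226.2  155.5   50.1   58.8]
brush_1 0.53 [366.5 164.8 107.5  41.9 -36.3]
tray 0.74 [ 648.6 -180.3  197.4  183.5  -78.2]
```

View pics/side1.png

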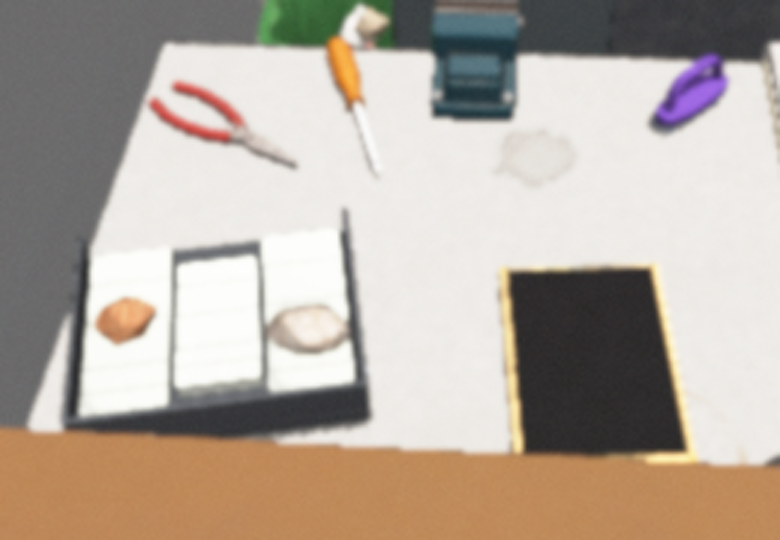

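The side picture shows the tray (x 65–370, y 210–430) with its open front at the top, towards the robot. The short blank is in the middle (x 175–262, y 255–395), with a stone-bearing long blank on each side. The board is at x 500–690, y 265–460. A screwdriver, which isn't in the task list, lies at about x 330–380, y 40–175.

Next I'll work out the move to a viewing pose above the tray.

```bash
cat >> h.py <<'E'
from scipy.spatial.transform import Rotation as Ro
def go(pos,yaw_y_deg):
    """shift and turn, in the tool's axes, to a tool-down pose; tool y at world yaw"""
    s=arm.observe(); R0=s["orientation"]; a=np.radians(yaw_y_deg)
    y=np.array([np.cos(a),np.sin(a),0]); z=np.array([0,0,-1.]); R1=np.c_[np.cross(y,z),y,z]
    print("clock",s["clock"],"shift",(R0.T@(np.array(pos)-s["ee_pos"])).round(4),"turn",Ro.from_matrix(R0.T@R1).as_rotvec().round(4),"F",s["contact_force"].round(1),"ee",s["ee_pos"].round(4),"w",round(s["grip_width"],4))
E
python3 - <<'E'
from h import *
go([.60,-.19,.22],102.4)
p=arm.camera_params("wrist"); s=arm.observe(); print(p, "cam in tool",s["orientation"].T@(-p["R"].T@p["t"]-s["ee_pos"]), (p["R"]@s["orientation"]).round(3))
p=arm.camera_params("side"); print("screwdriver",to_plane([[170+330/3,140+40/3],[170+378/3,140+175/3]],p,.01).round(3))
E
```

```text
clock 1.15 shift [-0.6293 -0.5331  0.0333] turn [ 0.      0.     -0.5102] F [0.2 0.6 0.2] ee [0.152  0.5025 0.2533] w 0.0854
{'intrinsics': array([[325.8783602 ,   0.        , 318.8651501 ],
       [  0.        , 325.8783602 , 200.79177158],
       [  0.        ,   0.        ,   1.        ]]), 'R': array([[ 2.89421161e-01,  9.57201602e-01, -6.95963019e-04],
       [ 9.06566118e-01, -2.73877435e-01,  3.21137081e-01],
       [ 3.07202320e-01, -9.35748035e-02, -9.47032466e-01]]), 't': array([-0.52513845, -0.04288602,  0.37972642])} cam in tool [ 0.08141385  0.00040113 -0.11971153] [[ 0.     1.     0.001]
 [-0.947  0.    -0.321]
 [-0.321 -0.001  0.947]]
screwdriver [[ 0.286 -0.153  0.01 ]
 [ 0.457 -0.092  0.01 ]]
```

```bash
python3 -m jog '-0.629 -0.533 0.033 0 0 -0.51 1;-0.629 -0.533 0.033 0 0 -0.51 1;-0.629 -0.533 0.033 0 0 -0.51 1;-0.629 -0.533 0.033 0 0 -0.51 1;-0.629 -0.533 0.033 0 0 -0.51 1;-0.629 -0.533 0.033 0 0 -0.51 1;-0.629 -0.533 0.033 0 0 -0.51 1;-0.629 -0.533 0.033 0 0 -0.51 1;-0.629 -0.533 0.033 0 0 -0.51 1;-0.629 -0.533 0.033 0 0 -0.51 1;-0.629 -0.533 0.033 0 0 -0.51 1;-0.629 -0.533 0.033 0 0 -0.51 1;-0.629 -0.533 0.033 0 0 -0.51 1;-0.629 -0.533 0.033 0 0 -0.51 1;-0.629 -0.533 0.033 0 0 -0.51 1;-0.629 -0.533 0.033 0 0 -0.51 1;-0.629 -0.533 0.033 0 0 -0.51 1;-0.629 -0.533 0.033 0 0 -0.51 1;-0.629 -0.533 0.033 0 0 -0.51 1;-0.629 -0.533 0.033 0 0 -0.51 1' 20
python3 - <<'E'
from h import *
p=arm.camera_params("wrist"); im=arm.capture("wrist"); cv2.imwrite("pics/w1.png",im)
for q,z in(("short_blank",.044),("long_blank_1",.044),("tray",.056),("board",.013)):
    for d in arm.trace(q,"wrist")[:2]: print(q,round(d["confidence"],2),d["box"],rect(d["pixels"],p,z))
go([.634,-.183,.08],102.4)
E
```

```text
clock: 3.15
ee_pos: [0.599, -0.1889, 0.2202]
orientation: [[-0.977, -0.215, -0.001], [-0.215, 0.977, 0.001], [0.001, 0.001, -1.0]]
contact_force: [0.3, 0.6, -0.6]
grip_width: -0.0003
short_blank 0.92 [284.8, 165.2, 343.1, 263.5] [ 633.1 -185.6  106.2   57.1   12.4]
long_blank_1 0.9 [343.5, 145.9, 411.1, 284.2] [ 597.3 -132.3   90.9   58.3   11.9]
long_blank_1 0.8 [216.9, 145.2, 286.8, 283.7] [ 647.  -243.7  141.3   57.8   11.8]
board 0.86 [470.8, 165.8, 623.5, 315.5] [628.2  68.2 168.  123.3   5.1]
clock 3.4 shift [-0.0349 -0.0017  0.1408] turn [-0.0001  0.0003  0.001 ] F [-0.2 -0.3  0.5] ee [ 0.5995 -0.1888  0.2208] w 0.0001
```

View pics/w1.png

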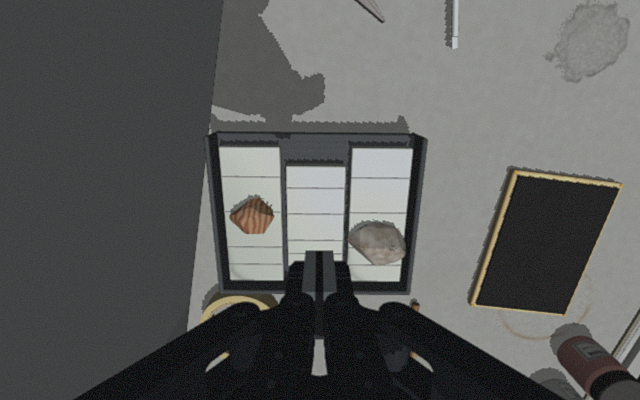

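The wrist picture shows the short blank (x 285–345, y 165–265) with its front end at row 165. The tray's front edge is at about row 134. The light stone sits close to the right side of the blank, and the fingers hang over its back half.

Now I'll go above the blank, 15 mm behind its centre.

```bash
python3 - <<'E'
from h import *
p=arm.camera_params("wrist")
print("front edge",to_plane([[285,135],[318,134],[350,133]],p,.03).round(4), "blank front",to_plane([[290,166],[340,165]],p,.044).round(4))
go([.648,-.1825,.074],102.4)
E
```

```text
front edge [[ 0.5659 -0.2294  0.03  ]
 [ 0.5582 -0.1993  0.03  ]
 [ 0.5508 -0.1701  0.03  ]] blank front [[ 0.5907 -0.2187  0.044 ]
 [ 0.5798 -0.1736  0.044 ]]
clock 3.4 shift [-0.0487 -0.0043  0.1468] turn [-0.0001  0.0003  0.001 ] F [-0.2 -0.3  0.5] ee [ 0.5995 -0.1888  0.2208] w 0.0001
```

```bash
python3 -m jog '-0.049 -0.004 0.10 0 0 0 1;-0.049 -0.004 0.10 0 0 0 1;-0.049 -0.004 0.10 0 0 0 1;-0.049 -0.004 0.13 0 0 0 1;-0.049 -0.004 0.147 0 0 0 1;-0.049 -0.004 0.147 0 0 0 1;-0.049 -0.004 0.147 0 0 0 1'; python3 -m jog '0 0 0.002 0 0 0 1;0 0 0.004 0 0 0 1;0 0 0.005 0 0 0 1;0 0 0.006 0 0 0 1;0 0 0.006 0 0 0 1'; python3 -m jog '0 0 0.001 0 0 0 1;0 0 0.001 0 0 0 1;0 0 0.001 0 0 0 1'
```

```text
clock: 4.1
ee_pos: [0.6485, -0.1832, 0.0746]
orientation: [[-0.977, -0.215, 0.001], [-0.215, 0.977, -0.0], [-0.0, -0.0, -1.0]]
contact_force: [-0.1, -0.1, 0.1]
grip_width: 0.0003
clock: 4.6
ee_pos: [0.6484, -0.1832, 0.0674]
orientation: [[-0.977, -0.215, 0.0], [-0.215, 0.977, 0.0], [-0.0, -0.0, -1.0]]
contact_force: [-0.3, -0.5, -0.4]
grip_width: -0.0001
clock: 4.9
ee_pos: [0.6484, -0.1832, 0.0662]
orientation: [[-0.977, -0.215, -0.0], [-0.215, 0.977, 0.0], [0.0, 0.0, -1.0]]
contact_force: [-0.1, 0.4, -0.2]
grip_width: 0.0002
```

```bash
for i in 1 2 3; do python3 -m jog '0 0 0.0005 0 0 0 1;0 0 0.0005 0 0 0 1' | grep -E "ee|contact"; done
```

```text
ee_pos: [0.6485, -0.1832, 0.0661]
contact_force: [-1.1, 0.3, 1.2]
ee_pos: [0.6485, -0.1832, 0.0661]
contact_force: [-2.1, -0.3, 5.6]
ee_pos: [0.6485, -0.1832, 0.0661]
contact_force: [-3.0, 0.3, 7.2]
```

```bash
for i in 1 2; do python3 -m jog '0 0 0.0005 0 0 0 1;0 0 0.0005 0 0 0 1;0 0 0.0005 0 0 0 1' | grep -E "ee|contact"; done
```

```text
ee_pos: [0.6485, -0.1832, 0.0661]
contact_force: [-3.4, 1.7, 9.8]
ee_pos: [0.6485, -0.1833, 0.066]
contact_force: [-3.7, 1.6, 12.9]
```

```bash
python3 -m jog '0 0 0.0006 0 0 0 1;0 0 0.0006 0 0 0 1;0.002 0 0.0006 0 0 0 1;0.004 0 0.0006 0 0 0 1;0.007 0 0.0006 0 0 0 1;0.010 0 0.0006 0 0 0 1;0.013 0 0.0006 0 0 0 1'; python3 - <<'E'
from h import *
p=arm.camera_params("wrist"); im=arm.capture("wrist"); cv2.imwrite("pics/w2.png",im)
for d in arm.trace("short_blank","wrist")[:1]:
    print(d["confidence"],d["box"],rect(d["pixels"],p,.044))
E
```

```text
clock: 6.8
ee_pos: [0.6403, -0.1863, 0.0661]
orientation: [[-0.977, -0.215, 0.01], [-0.215, 0.977, -0.001], [-0.01, -0.003, -1.0]]
contact_force: [5.1, 1.3, 7.3]
grip_width: 0.0001
0.56 [259.9, 132.8, 385.4, 307.4] [ 621.  -189.1   90.    55.9   11.2]
```

```bash
python3 - <<'E'
from h import *
im=cv2.imread("pics/w2.png"); cv2.imwrite("pics/w2c.png",cv2.resize(im[60:320,200:440],(720,780))[:600])
p=arm.camera_params("wrist"); s=arm.observe(); print(s["clock"],s["ee_pos"],s["contact_force"])
E
```

```text
6.9 [ 0.63974176 -0.18637527  0.06606518] [3.15823537 1.67736888 8.62772681]
```

View pics/w2c.png

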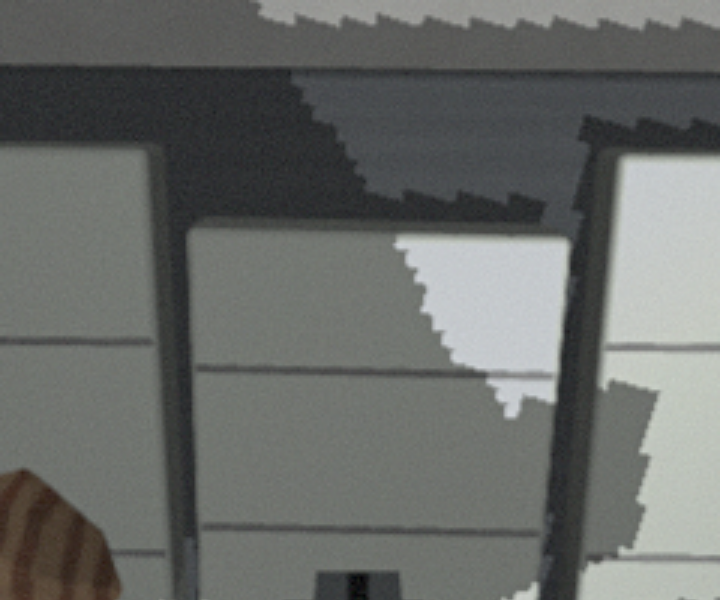

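The blank's front edge is at crop row 228 (image row about 136, columns 263–390). The tray's front edge is at crop row 70 (image row about 83).

```bash
cat >> h.py <<'E'
def jut(rb,rt,u=325):
    p=arm.camera_params("wrist"); n=np.array([np.cos(np.radians(12.4)),np.sin(np.radians(12.4)),0])
    a=to_plane([u,rb],p,.044)[0]; b=to_plane([u,rt],p,.03)[0]
    print("blank front",a.round(4),"tray front",b.round(4),"blank behind tray front",round(float((a-b)@n),4))
E
python3 - <<'E'
from h import *
jut(60+228/3,60+70/3)
E
```

```text
blank front [ 0.578  -0.1977  0.044 ] tray front [ 0.5571 -0.2023  0.03  ] blank behind tray front 0.0214
```

```bash
python3 -m jog '0 0 0.001 0 0 0 1;0 0 0.001 0 0 0 1;0 0 0.001 0 0 0 1'|grep -E "ee|cont";  python3 -m jog '0 0 0.0005 0 0 0 1;0 0 0.0005 0 0 0 1;0.003 0 0.0005 0 0 0 1;0.006 0 0.0005 0 0 0 1;0.009 0 0.0005 0 0 0 1;0.012 0 0.0005 0 0 0 1;0.015 0 0.0005 0 0 0 1;0.018 0 0.0005 0 0 0 1'
```

```text
ee_pos: [0.6398, -0.1864, 0.066]
contact_force: [1.4, 1.5, 12.2]
clock: 8.0
ee_pos: [0.6249, -0.1906, 0.0661]
orientation: [[-0.976, -0.215, 0.015], [-0.215, 0.977, -0.002], [-0.014, -0.005, -1.0]]
contact_force: [5.4, 1.3, 11.2]
grip_width: -0.0
```

```bash
python3 -m jog '0 0 0.0006 0 0 0 1;0.003 0 0.0006 0 0 0 1;0.006 0 0.0006 0 0 0 1;0.009 0 0.0006 0 0 0 1;0.012 0 0.0006 0 0 0 1;0.015 0 0.0006 0 0 0 1;0.018 0 0.0006 0 0 0 1;0.021 0 0.0006 0 0 0 1;0.024 0 0.0006 0 0 0 1;0.024 0 0.0006 0 0 0 1';python3 - <<'E'
from h import *
im=arm.capture("wrist"); cv2.imwrite("pics/w3.png",im);cv2.imwrite("pics/w3c.png",cv2.resize(im[0:200,200:440],(720,600)))
E
```

```text
clock: 9.0
ee_pos: [0.602, -0.1962, 0.066]
orientation: [[-0.976, -0.215, 0.016], [-0.215, 0.977, -0.002], [-0.015, -0.006, -1.0]]
contact_force: [7.3, 0.1, 13.8]
grip_width: 0.0003
```

View pics/w3c.png

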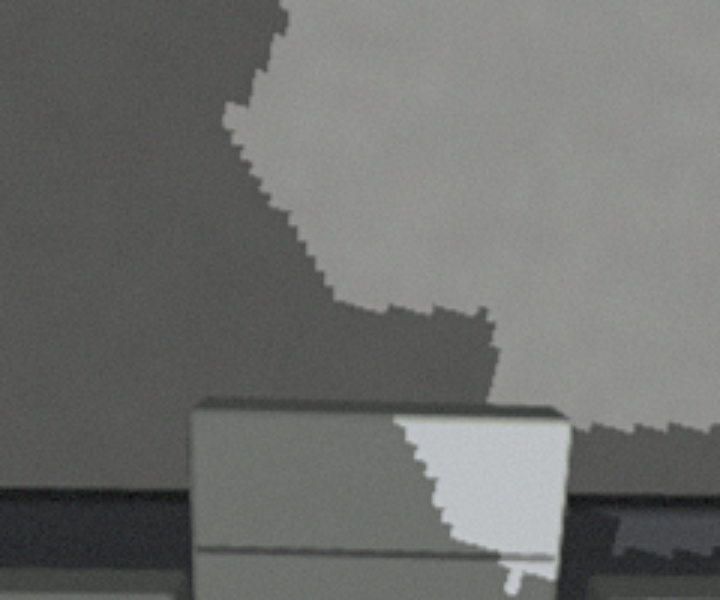

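The blank now juts out: its front top edge is at crop row 411 (image row 137) and the tray's front edge is at crop row 492 (image row 164). It is dragging without slipping.

```bash
python3 - <<'E'
from h import *
jut(137,164)
E
python3 -m jog '0 0 0.0002 0 0 0 1;0.003 0 0.0003 0 0 0 1;0.006 0 0.0003 0 0 0 1;0.009 0 0.0003 0 0 0 1;0.012 0 0.0003 0 0 0 1;0.015 0 0.0003 0 0 0 1;0.018 0 0.0003 0 0 0 1;0.021 0 0.0003 0 0 0 1;0.024 0 0.0003 0 0 0 1;0.0265 0 0.0003 0 0 0 1;0.0265 0 0.0003 0 0 0 1'
```

```text
blank front [ 0.5408 -0.2074  0.044 ] tray front [ 0.5554 -0.2039  0.03  ] blank behind tray front -0.015
clock: 10.15
ee_pos: [0.5769, -0.2021, 0.066]
orientation: [[-0.976, -0.215, 0.017], [-0.215, 0.977, -0.003], [-0.016, -0.007, -1.0]]
contact_force: [7.2, 1.1, 14.8]
grip_width: 0.0001
```

```bash
python3 -m jog '0 0 -0.002 0 0 0 1;0 0 -0.005 0 0 0 1;0 0 -0.02 0 0 0 1;0 0 -0.06 0 0 0 1;0 0 -0.08 0 0 0 -1;0 0 -0.08 0 0 0 -1;0 0 -0.08 0 0 0 -1;0 0 -0.08 0 0 0 -1'; python3 - <<'E'
from h import *
p=arm.camera_params("wrist");im=arm.capture("wrist"); cv2.imwrite("pics/w4.png",im)
for d in arm.trace("short_blank","wrist")[:2]:
    print(d["confidence"],d["box"],rect(d["pixels"],p,.044))
E
```

```text
clock: 10.95
ee_pos: [0.5675, -0.2003, 0.1392]
orientation: [[-0.977, -0.214, -0.003], [-0.214, 0.977, 0.001], [0.003, 0.002, -1.0]]
contact_force: [0.2, 0.3, -0.8]
grip_width: 0.0579
0.74 [276.0, 135.9, 356.6, 274.2] [ 565.8 -203.4  105.3   55.2   11.1]
0.7 [523.3, 225.5, 640.0, 395.6] [609.3  30.2 147.3 108.8   5.2]
```

View pics/w4.png

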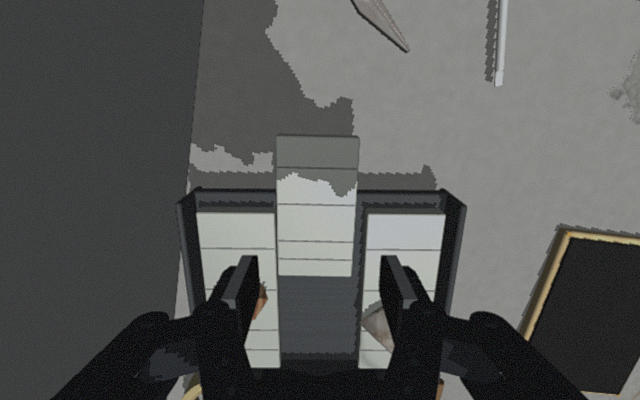

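The blank juts straight out of the tray, lying flat (x 276–357, y 136–276). The tray's front edge is at row 191, both stones are in place, and the way in front of the tray is clear.

```bash
python3 - <<'E'
from h import *
jut(136.5,190.5,318)
n=np.array([np.cos(np.radians(11.5)),np.sin(np.radians(11.5))])
c=np.array([.5658,-.2034]); 
g=c-n*.0305; print("grasp at",g)
go([*g,.12],101.8); go([*g,.0505],101.8)
E
```

```text
blank front [ 0.5159 -0.2125  0.044 ] tray front [ 0.5559 -0.2037  0.03  ] blank behind tray front -0.041
grasp at [ 0.5359123  -0.20948072]
clock 11.05 shift [ 0.0329 -0.0022  0.0192] turn [ 0.0018 -0.0029  0.0102] F [-0.2 -0.  -0.7] ee [ 0.5676 -0.2003  0.1391] w 0.0722
clock 11.05 shift [ 0.0327 -0.0023  0.0887] turn [ 0.0018 -0.0029  0.0102] F [-0.2 -0.  -0.7] ee [ 0.5676 -0.2003  0.1391] w 0.0722
```

```bash
python3 -m jog '0.0328 -0.0022 0.0 0.002 -0.003 0.01 -1;0.0328 -0.0022 0.02 0.002 -0.003 0.01 -1;0.0328 -0.0022 0.05 0.002 -0.003 0.01 -1;0.0328 -0.0022 0.075 0.002 -0.003 0.01 -1;0.0328 -0.0022 0.089 0.002 -0.003 0.01 -1;0.0328 -0.0022 0.089 0.002 -0.003 0.01 -1;0.0328 -0.0022 0.089 0.002 -0.003 0.01 -1';python3 - <<'E'
from h import *
im=arm.capture("side"); cv2.imwrite("pics/s2.png",cv2.resize(im[180:300,170:330],(800,600),interpolation=cv2.INTER_CUBIC))
E
```

```text
clock: 11.75
ee_pos: [0.5368, -0.2097, 0.0512]
orientation: [[-0.979, -0.205, 0.002], [-0.205, 0.979, -0.001], [-0.002, -0.001, -1.0]]
contact_force: [0.2, -0.1, 0.2]
grip_width: 0.0854
```

```bash
python3 -m jog '0 0 0 0 0 0 0.2;0 0 0 0 0 0 0.2;0 0 0 0 0 0 0.6;0 0 0 0 0 0 0.6;0 0 0 0 0 0 1;0 0 0 0 0 0 1;0 0 0 0 0 0 1;0 0 0 0 0 0 1' 40
```

```text
clock: 12.6
ee_pos: [0.5379, -0.21, 0.053]
orientation: [[-0.979, -0.205, 0.005], [-0.205, 0.979, -0.002], [-0.005, -0.003, -1.0]]
contact_force: [-1.5, 0.2, 5.4]
grip_width: 0.055
```

```bash
python3 -m jog '0 0 -0.001 0 0 0 1;0 0 -0.001 0 0 0 1;0 0 -0.003 0 0 0 1;0 0 -0.005 0 0 0 1;0 0 -0.008 0 0 0 1;0 0 -0.008 0 0 0 1' 80;python3 - <<'E'
from h import *
im=arm.capture("side"); cv2.imwrite("pics/s3.png",cv2.resize(im[190:310,180:340],(800,600),interpolation=cv2.INTER_CUBIC))
E
```

```text
clock: 13.2
ee_pos: [0.5371, -0.2099, 0.0598]
orientation: [[-0.979, -0.205, 0.003], [-0.205, 0.979, -0.001], [-0.003, -0.002, -1.0]]
contact_force: [0.4, -0.6, -2.7]
grip_width: 0.0534
```

View pics/s3.png

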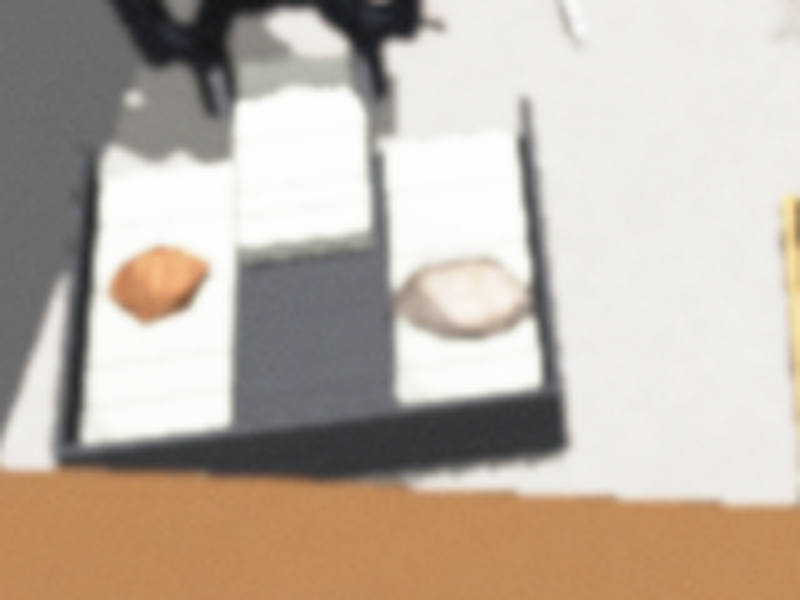

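The blank is lifted (x 232–372, y 55–260) and looks level, with a gap at its back end. The measured load of 2.7 N matches its weight, and the neighbours and stones haven't moved.

```bash
python3 -m jog '0 0 -0.01 0 0 0 1;0 0 -0.025 0 0 0 1;0 0 -0.045 0 0 0 1;0 0 -0.065 0 0 0 1;0 0 -0.08 0 0 0 1;0 0 -0.085 0 0 0 1;0 0 -0.085 0 0 0 1';python3 - <<'E'
from h import *
go([.5985,.069,.145],95.4)
E
```

```text
clock: 13.95
ee_pos: [0.5376, -0.21, 0.1459]
orientation: [[-0.979, -0.205, 0.005], [-0.205, 0.979, -0.002], [-0.005, -0.003, -1.0]]
contact_force: [0.5, -0.0, -3.5]
grip_width: 0.0536
clock 13.95 shift [-0.1168  0.2606  0.0006] turn [-0.0029  0.0049  0.112 ] F [ 0.5 -0.  -3.5] ee [ 0.5376 -0.21    0.1459] w 0.0536
```

```bash
python3 -m jog '-0.005 0.010 0 0 0 0.005 1;-0.014 0.031 0 0 0 0.015 1;-0.026 0.057 0 0 0 0.025 1;-0.039 0.086 0 0 0 0.037 1;-0.053 0.117 0 0 0 0.05 1;-0.066 0.147 0 0 0 0.063 1;-0.079 0.176 0 0 0 0.075 1;-0.092 0.204 0 0 0 0.088 1;-0.103 0.229 0 0 0 0.1 1;-0.111 0.247 0 0 0 0.108 1;-0.1155 0.2575 0 0 0 0.112 1;-0.117 0.2605 0 0 0 0.112 1;-0.117 0.2605 0 0 0 0.112 1;-0.117 0.2605 0 0 0 0.112 1';python3 - <<'E'
from h import *
p=arm.camera_params("wrist"); im=arm.capture("wrist"); cv2.imwrite("pics/w5.png",im)
s=arm.observe(); n=-s["orientation"][:,0]
for d in arm.trace("board","wrist")[:2]: print("wrist board",d["confidence"],d["box"],rect(d["pixels"],p,.013))
for d in arm.trace("short_blank","wrist")[:2]: print("wrist blank",d["confidence"],d["box"],rect(d["pixels"],p,s["ee_pos"][2]-.0095))
print("ee",s["ee_pos"],"expected blank centre",s["ee_pos"]+n*.0305)
E
```

```text
clock: 15.35
ee_pos: [0.5977, 0.0684, 0.1443]
orientation: [[-0.996, -0.093, 0.002], [-0.093, 0.996, -0.002], [-0.002, -0.002, -1.0]]
contact_force: [-0.4, 0.0, -2.8]
grip_width: 0.0538
wrist board 0.71 [251.0, 126.9, 402.8, 256.4] [595.9  71.9 119.2 104.1 -85.5]
wrist blank 0.61 [255.4, 221.8, 380.4, 372.8] [611.4  69.6  84.2  55.4   6.8]
ee [0.59779071 0.06818759 0.14448022] expected blank centre [0.62815893 0.07101873 0.14455729]
```

View pics/w5.png

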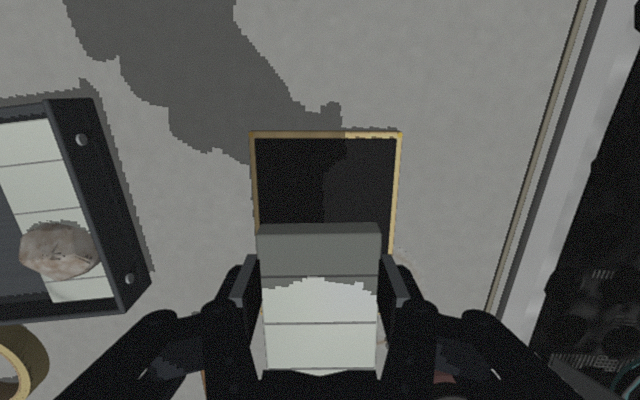

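The blank is held level over the board (x 255–380, y 222–370). The board's front edge runs from (250,132) to (402,132), and the two look well aligned.

```bash
python3 - <<'E'
from h import *
p=arm.camera_params("wrist")
c=to_plane([[250,132],[402,132],[259,226],[378,224]],p,.012).round(4); b=to_plane([[259,226],[378,224]],p,.142)
print(c[:2],"board yaw",np.degrees(np.arctan2(*(c[1]-c[0])[[1,0]]))-90,"mid",c[:2].mean(0),"blank front top",b.round(4),b.mean(0), np.degrees(np.arctan2(*(b[1]-b[0])[[1,0]]))-90)
m=c[:2].mean(0); a=np.radians(5.4); print("board centre",m[:2]+.085*np.array([np.cos(a),np.sin(a)]))
E
```

```text
[[0.5522 0.0107 0.012 ]
 [0.5414 0.1261 0.012 ]] board yaw 5.346596688025784 mid [0.5468 0.0684 0.012 ] blank front top [[0.5713 0.0411 0.142 ]
 [0.5659 0.0891 0.142 ]] [0.56859238 0.06511317 0.142     ] 6.435917726026759
board centre [0.63142277 0.07639921]
```

```bash
python3 -m jog '-0.002 0.003 0.015 0 0 0 1;-0.002 0.003 0.035 0 0 0 1;-0.002 0.003 0.055 0 0 0 1;-0.002 0.003 0.075 0 0 0 1;-0.002 0.003 0.090 0 0 0 1;-0.002 0.003 0.098 0 0 0 1;-0.002 0.003 0.101 0 0 0 1;-0.002 0.003 0.101 0 0 0 1;-0.002 0.003 0.101 0 0 0 1'; for i in 1 2 3; do python3 -m jog '0 0 0.001 0 0 0 1;0 0 0.002 0 0 0 1;0 0 0.002 0 0 0 1'|grep -E "ee|cont"; done
```

```text
clock: 16.4
ee_pos: [0.601, 0.0722, 0.0445]
orientation: [[-0.996, -0.094, 0.005], [-0.094, 0.996, -0.001], [-0.005, -0.002, -1.0]]
contact_force: [1.2, -0.2, -2.3]
grip_width: 0.0534
ee_pos: [0.6003, 0.0722, 0.0419]
contact_force: [0.2, 0.1, -2.4]
ee_pos: [0.6, 0.0722, 0.0394]
contact_force: [0.3, 0.2, -3.2]
ee_pos: [0.6001, 0.0722, 0.0374]
contact_force: [-1.3, 0.7, -3.8]
```

```bash
for i in 1 2 3; do python3 -m jog '0 0 0.0005 0 0 0 1;0 0 0.0007 0 0 0 1;0 0 0.0007 0 0 0 1'|grep -E "ee|cont"; done
```

```text
ee_pos: [0.6002, 0.0722, 0.037]
contact_force: [0.4, 0.4, -3.3]
ee_pos: [0.6003, 0.0722, 0.0366]
contact_force: [-1.1, -0.5, 1.7]
ee_pos: [0.6003, 0.0722, 0.0366]
contact_force: [-2.8, -0.7, 6.1]
```

```bash
python3 -m jog '0 0 -0.0005 0 0 0 1;0 0 -0.0005 0 0 0 1;0 0 -0.0005 0 0 0 0.1;0 0 -0.0005 0 0 0 -0.4;0 0 -0.0005 0 0 0 -1;0 0 -0.0005 0 0 0 -1;0 0 -0.0005 0 0 0 -1;0 0 -0.0005 0 0 0 -1;0 0 -0.02 0 0 0 -1;0 0 -0.06 0 0 0 -1;0.04 0 -0.11 0 0 0 -1;0.08 0 -0.15 0 0 0 -1;0.1 0 -0.15 0 0 0 -1;0.1 0 -0.15 0 0 0 -1' 20;python3 - <<'E'
from h import *
im=arm.capture("side"); p=arm.camera_params("side"); cv2.imwrite("pics/s4.png",cv2.resize(im[150:300,180:420],(800,500),interpolation=cv2.INTER_CUBIC))
for q,z in(("short_blank",.027),("board",.013),("long_blank_1",.044),("rough_1",.055)):
    for d in arm.trace(q,"side")[:3]: print("side",q,round(d["confidence"],2),rect(d["pixels"],p,z))
p=arm.camera_params("wrist"); im=arm.capture("wrist"); cv2.imwrite("pics/w6.png",im)
for q,z in(("short_blank",.027),("board",.013)):
    for d in arm.trace(q,"wrist")[:2]: print("wrist",q,round(d["confidence"],2),rect(d["pixels"],p,z))
E
```

```text
clock: 19.6
ee_pos: [0.4971, 0.0627, 0.1878]
orientation: [[-0.996, -0.094, 0.004], [-0.094, 0.996, -0.001], [-0.004, -0.002, -1.0]]
contact_force: [0.2, 1.1, -0.3]
grip_width: 0.0854
side short_blank 0.57 [631.6  76.1 114.4  59.6   6.5]
side board 0.9 [631.1  74.7 173.1 122.4   5. ]
side board 0.43 [ 614.8 -259.7   40.6   38.6   47.3]
side long_blank_1 0.9 [ 591.5 -130.9   77.7   55.1   11.8]
side long_blank_1 0.56 [ 643.5 -243.6  136.7   57.8   12.1]
side rough_1 0.77 [ 648.1 -118.7   54.    42.3  -76.5]
side rough_1 0.55 [ 646.9 -244.2   39.4   38.3  -87. ]
wrist short_blank 0.8 [624.8  74.3 110.9  55.3   6.3]
wrist board 0.65 [625.6  74.3 171.7 118.3   5.2]
```

View pics/w6.png

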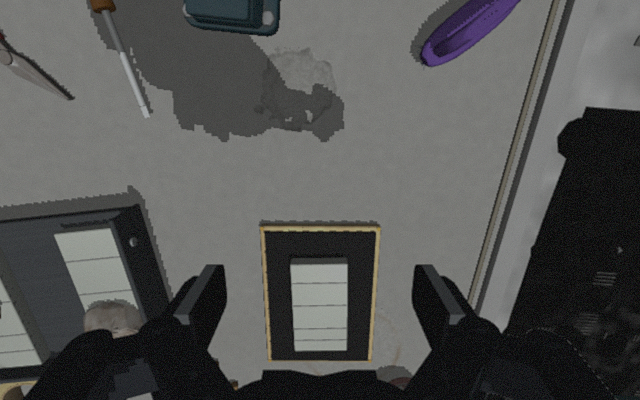

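View pics/s4.png

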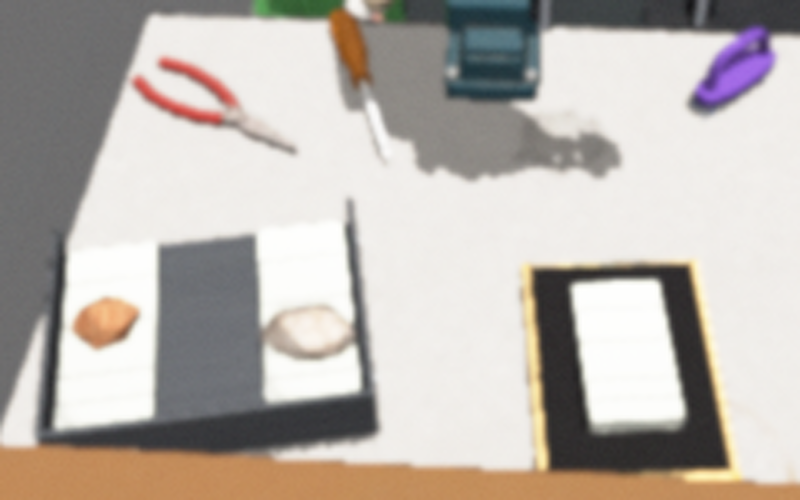

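The wrist picture has the blank at x 290–348, y 258–352, inside the black rubber at x 267–374, y 230–358. In the side picture it lies flat, centred and aligned on the board, and the tray, stones, pliers and brush haven't moved. The gripper is clear, so I'm handing in.

```bash
python3 - <<'E'
from plant import arm
print(arm.hand_in())
E
```

```text
the job is handed in; nothing more can be done
None
```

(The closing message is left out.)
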